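# Fit the sanding drum to the bench spindle

## Task

Take the sanding drum (the plain cylinder, not the drill chuck) out of the wooden rack and seat its tapered shank in the upward-facing bench spindle, fully home, with the slots of its flange over the spindle's two drive dogs. Lower it in rather than dropping it, let go of it, and leave the drill chuck standing in the rack.

Things in the scene. Friction and masses are not known exactly. Their poses are not given: they have to be found in the camera images.
- drum: Sanding drum, 0.3-0.6 kg, upright in either rack hole. Origin: centre of flange underside, z up. Steel flange d 70, z 0-12 mm; plain brown cylinder d 44, z 14-74 (grip here from above, any yaw); nut to z 85. Below: tapered shank 48 long, d 31 to 14. Two notches (slots) in the flange rim at its own +x and -x, 24 wide, cut in to 22 mm from the axis; either fits either dog.
- spindle_nose (a point): Centre of the top face, 90 mm up, of the fixed bench spindle: green round foot d 180, steel nose d 76; z up. Taper bore d 33, 54 deep, 0.8 play. Two dogs on the face at its own +x and -x: 9 high, 12 wide, 25-32 mm from centre; they clear the slots to about 10 deg. Home: flange flat on the face, drum origin at this point; if turned wrong it stands 9 mm up on the dogs.
- chuck: Drill chuck on a like flange and shank, in the rack's other hole; not wanted. Dark steel, stepped, d 47 at widest, tapering to three small jaws at z 92 mm. Origin: centre of flange underside, z up. The rack is a fixed wooden block 100 x 250, 62 mm high, with two through holes d 37, 130 apart; flanges rest on its top.

How it is judged:
By the outcome, as a careful person would: the job done as asked, in the order asked, and still so for the second after the job is handed in, with the robot touching nothing.
It also fails if it takes over 32 s, if anything falls off the work surface, if the arm or the gripper's body presses on something with over 40 N, if the wrist force passes 120 N, or if a joint passes its speed limit or range.

## Robot

A 6-joint arm with a two-finger parallel gripper is mounted at the origin on the work surface. World frame = base frame: x ahead of the robot, y to its left, z up, the work surface at z = 0. Lengths are in m, angles in rad, forces in N, time in s.
With the tool pointing down it reaches from about 0.325 to 0.775 m from the base axis. Payload 5.5 kg.
Tool frame: the origin (TCP) lies on the mounting face of the last link; the fingertips stand 173 mm ahead of it and the grasp point (between the pads) lies 155 mm ahead of it; z points along the fingers, y is the line along which they close (so a half turn about z gives the same grasp; the last joint's range is limited). The gripper opens to 85 mm and grips with 20 to 120 N. Pads are 22 mm wide; open, the fingers measure 114 mm over their backs; the gripper's body (76 mm by 85 mm) begins 54 mm behind the grasp point. The pads swing forward as they close: fully open they stand 13 mm farther back than shut.
Start: joints at [-1.199, 0.091, 1.231, -0, 1.82, -0.057], TCP at [0.249, -0.546, 0.405] pointing down, gripper open.
Joint ranges: [-2.87, 2.87], [-0.86, 2.18], [0.17, 2.46], [-1.51, 4.65], [0.06, 2.69], [-2.65, 2.65]. Speed limits (rad/s): [2.57, 2.57, 3.01, 3.14, 3.14, 3.14].

## Interface

Orientations are given as a rotation vector (axis times angle).
In Python, from bench import r, viewer gives the robot as it stands (r), with the cameras (viewer).
- The arm moves only by the tool nudge_tcp, called after "Call:" as name([rows], argument=value, ...), one row to a line, values as JSON. Schema: {"type":"object","properties":{"deltas":{"type":"array","items":{"type":"array","prefixItems":[{"type":"array","items":{"type":"number"},"minItems":3,"maxItems":3},{"type":"array","items":{"type":"number"},"minItems":3,"maxItems":3},{"type":"number"}],"minItems":3,"maxItems":3},"minItems":1,"maxItems":20},"grip_force":{"type":"number"},"only":{"type":"string"},"quiet":{"type":"boolean"},"lines":{"type":"string"}},"required":["deltas"],"additionalProperties":false}. deltas is a list of rows, 1 to 20 of them, each written [[dx, dy, dz], [rx, ry, rz], opening]: dx, dy, dz in fractions of the full range, 1 being 1 m, then a rotation vector rx, ry, rz in parts of the range, where 1.0 means 4 rad, then the finger opening in m; each row shifts and turns the commanded pose from where the row before left it, along the tool's axes as they then stand; what a row does not reach is not made up. A row lasts 1/12 s, in which the tool goes at most 0.0417 m and 0.125 rad, less where a joint would pass 70% of its speed; a pose out of reach is approached as far as the arm can. The fingers move at their own pace and stop on an object; grip_force is the grip in N (left out, the last holds). Time passes only in rows, so rows that do not move let the fingers close. The tool returns the time, the measured TCP pose, the force, the opening and the grip force at its end. only (a regular expression) keeps the lines of the reply that match it, lines (a string "A,B") keeps lines A to B, and quiet returns only ok. A shift or turn number past 1, either way, is cut back to 1. Input that does not fit is refused with a message, and nothing moves.
- r.observe(): the state, without advancing time (a new reading comes with each control period).
- viewer.grab_frame(name): name is "scene" or "top" or "wrist"; returns a dict with "color" (400x640x3 uint8, red, green, blue), "fx", "fy", "cx", "cy" (pixels), "position" and "orientation" of the camera in the world; the wrist camera has in their place "tool_from_camera" (4x4, takes a point from camera to tool coordinates, whose origin is the TCP and whose axes are the flange's). Camera axes: x right, y down, z forward; pixel columns grow to the right and rows downward; lengths in m; the calibration is good to about 2 mm. A picture is of the moment at which its call begins: read the wrist's pose just before it. There is no depth.
- r.job_done(): hands the job in; it is judged then, once.
The state is a dict: "time": time; "q": joint angles; "joint_vel": joint speeds; "joint_torque": joint torques, N m; "ee_pos": TCP position; "eef_rot": TCP orientation; "wrist_force": force on the tool from outside, world axes, zero at the start; "wrist_torque": the same for the moment, N m; "gripper_width": finger opening in m; "grip_force": force on a finger pad.
Only numpy, scipy, OpenCV 4.12 (cv2) and the standard library are available. Lean on these libraries where they do the work, as an engineer would, in place of code of your own. Each camera call takes 0.05 s, during which the arm holds its last target. There are 200 camera calls.

## Working session

There is one attempt and no reset: what is moved stays moved. The work goes in short steps, Python scripts to look and compute and a tool call to move; the robot and the scene stay as the last step left them, time stands still between calls to the robot, and variables do not carry over. Pictures are saved under pics/ and viewed, at most 10 in all, crops included, and the job is handed in when it is done.

```bash
ls; mkdir -p pics; python3 - <<'E'
from bench import r, viewer
import cv2,numpy as np
s=r.observe();print(s)
for n in("scene","top"):
    f=viewer.grab_frame(n);cv2.imwrite(f"pics/{n}0.png",f["color"][:,:,::-1]);print(n,{k:v for k,v in f.items() if k!="color"})
E
```

```text
bench.py
pics
{'time': 0.0, 'q': array([-1.19869297e+00,  9.18725890e-02,  1.23187843e+00, -2.55182597e-05,
        1.81979415e+00, -5.66890013e-02]), 'joint_vel': array([-0.00023725, -0.00101625, -0.0008527 ,  0.00034279,  0.00097089,
        0.00107882]), 'joint_torque': array([ 4.09364238e-04, -4.58729625e+01, -4.18021202e+01, -5.78828121e-05,
        1.17644508e-02,  1.82778984e-05]), 'ee_pos': array([ 0.24948619, -0.54573693,  0.40354652]), 'eef_rot': array([-3.06778772e+00, -6.67978261e-01,  5.19743486e-04]), 'wrist_force': array([ 0.37232776,  0.07997649, -0.03957143]), 'wrist_torque': array([0.03348397, 0.01676161, 0.01263152]), 'grip_force': 0.0, 'gripper_width': 0.08560545214029691}
scene {'fx': 371.0242712282047, 'fy': 371.0242712282047, 'cx': 315.30265506354544, 'cy': 196.56501543532158, 'position': array([ 0.81859384, -0.2806833 ,  0.67887856]), 'orientation': array([-2.39854165, -0.95259234,  0.31355399])}
top {'fx': 479.80786926718696, 'fy': 479.80786926718696, 'cx': 318.3896342134615, 'cy': 201.84345445021162, 'position': array([ 0.43546286, -0.05040226,  1.14122687]), 'orientation': array([-2.15257493,  2.15316302, -0.11415832])}
```

View pics/top0.png

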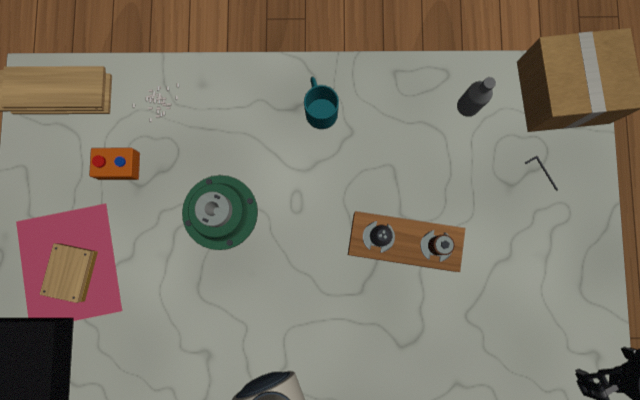

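View pics/scene0.png

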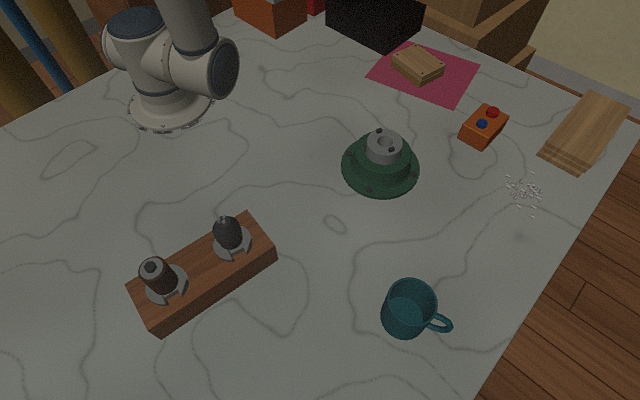

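Top view: drum (nut) at about (445,244), chuck at (381,235), spindle bore at about (212,209). Scene view: drum nut at (152,266), chuck at (228,220), spindle bore at (385,142). The rack's drum hole is the one at −y. I'll triangulate these roughly, then refine with the wrist camera.

```bash
cat > h.py <<'E'
from bench import r, viewer
import cv2,numpy as np
from scipy.spatial.transform import Rotation as R
def cam(n):
    s=r.observe();f=viewer.grab_frame(n)
    if n=="wrist":
        T=np.eye(4);T[:3,:3]=R.from_rotvec(s["eef_rot"]).as_matrix();T[:3,3]=s["ee_pos"]
        f["T"]=T@f["tool_from_camera"]
    else:
        T=np.eye(4);T[:3,:3]=R.from_rotvec(f["orientation"]).as_matrix();T[:3,3]=f["position"];f["T"]=T
    return f
def ray(f,p):
    d=np.array([(p[0]-f["cx"])/f["fx"],(p[1]-f["cy"])/f["fy"],1]);d=f["T"][:3,:3]@d
    return f["T"][:3,3],d/np.linalg.norm(d)
def plane(f,p,z):
    o,d=ray(f,p);return o+d*(z-o[2])/d[2]
def tri(*fp):
    A=np.zeros((3,3));b=np.zeros(3);L=[]
    for f,p in fp:
        o,d=ray(f,p);M=np.eye(3)-np.outer(d,d);A+=M;b+=M@o;L.append((o,M))
    x=np.linalg.solve(A,b);return x,[np.linalg.norm(M@(x-o)) for o,M in L]
def save(f,name):cv2.imwrite("pics/"+name,f["color"][:,:,::-1])
E
python3 - <<'E'
from h import *
t=cam("top");s=cam("scene")
for n,a,b in(("nut",(447,243),(151,265)),("chucktop",(382,235),(226,217)),("bore",(212,209),(385,142))):print(n,tri((t,a),(s,b)))
print("drum z.147",plane(t,(447,243),.147),"bore .09",plane(t,(212,209),.09))
# dark dogs / spindle crop
a=cv2.resize(t["color"][165:260,170:270],None,fx=4,fy=4,interpolation=cv2.INTER_CUBIC)
b=cv2.resize(t["color"][195:290,345:475],None,fx=3,fy=3,interpolation=cv2.INTER_CUBIC)
c=np.zeros((400,800,3),np.uint8);c[:380,:400]=a;c[:285,400:790]=b
cv2.imwrite("pics/crop0.png",c[:,:,::-1])
print(R.from_rotvec(r.observe()["eef_rot"]).as_matrix().round(3),cam("wrist")["tool_from_camera"])
E
```

```text
nut (array([ 0.47030706, -0.29668139,  0.15415104]), [np.float64(0.002663283785342114), np.float64(0.002663283785342129)])
chucktop (array([ 0.48718026, -0.16427895,  0.15439175]), [np.float64(0.002953122147550753), np.float64(0.0029531221475507506)])
bore (array([0.54775187, 0.20119102, 0.08696146]), [np.float64(0.001146755505214853), np.float64(0.0011467555052147177)])
drum z.147 [ 0.46977129 -0.30110323  0.147     ] bore .09 [0.54660312 0.19962705 0.09      ]
[[ 0.909  0.416 -0.   ]
 [ 0.416 -0.909  0.001]
 [ 0.    -0.001 -1.   ]] [[ 1.03464879e-03 -9.58934989e-01 -2.83624076e-01  7.18683348e-02]
 [ 9.99999464e-01  9.85349532e-04  3.16482614e-04  4.26413053e-04]
 [-2.40174019e-05 -2.83624251e-01  9.58935495e-01  2.98578568e-02]
 [ 0.00000000e+00  0.00000000e+00  0.00000000e+00  1.00000000e+00]]
```

View pics/crop0.png

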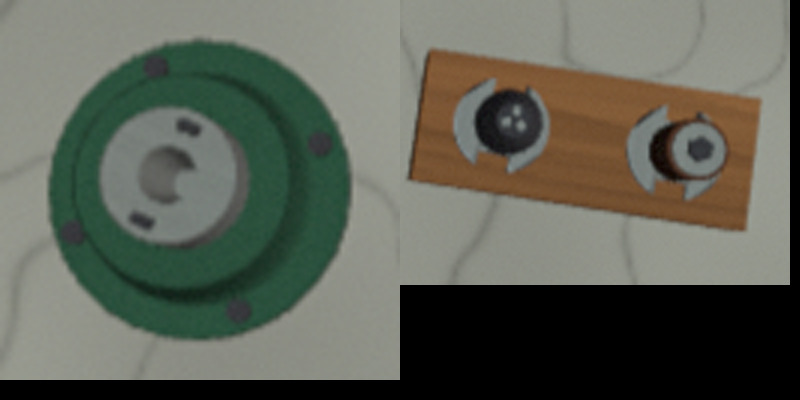

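Crop: the two dark dogs are at top-camera px (217,196.8) and (205.5,220.2). The drum is at the right end of the rack, with flange slots at upper right and lower left. Next I move the wrist camera over the drum.

Call:
nudge_tcp([
  [[0.038,-0.0165,0],[0,0,0],0.085],
  [[0.038,-0.0165,0],[0,0,0],0.085],
  [[0.038,-0.0165,0],[0,0,0],0.085],
  [[0.038,-0.0165,0],[0,0,0],0.085],
  [[0.038,-0.0165,0],[0,0,0],0.085],
  [[0.038,-0.0165,0],[0,0,0],0.085],
  [[0,0,0],[0,0,0],0.085],
  [[0,0,0],[0,0,0],0.085],
  [[0,0,0],[0,0,0],0.085],
])

```text
time: 1.0
ee_pos: [0.4157, -0.3609, 0.4046]
eef_rot: [3.069, 0.669, -0.001]
wrist_force: [0.5, -0.4, 1.2]
gripper_width: 0.085
grip_force: 0.0
```

```bash
python3 - <<'E'
from h import *
import pickle
f=cam("wrist");save(f,"w1.png");pickle.dump(f,open("w1.pkl","wb"))
E
```

Call:
nudge_tcp([
  [[0.038,-0.0165,0],[0,0,0],0.085],
  [[0.038,-0.0165,0],[0,0,0],0.085],
  [[0,0,0],[0,0,0],0.085],
  [[0,0,0],[0,0,0],0.085],
  [[0,0,0],[0,0,0],0.085],
])

```text
time: 1.47
ee_pos: [0.4704, -0.3004, 0.4045]
eef_rot: [3.07, 0.666, -0.001]
wrist_force: [-1.3, -0.5, -0.2]
gripper_width: 0.0851
grip_force: 0.0
```

```bash
python3 - <<'E'
from h import *
import pickle
f=cam("wrist");save(f,"w2.png");pickle.dump(f,open("w2.pkl","wb"))
a=cv2.imread("pics/w1.png");b=cv2.imread("pics/w2.png")
cv2.imwrite("pics/w12.png",np.hstack([a[:,120:520],b[:,120:520]]))
E
```

```text
(no output)
```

View pics/w12.png

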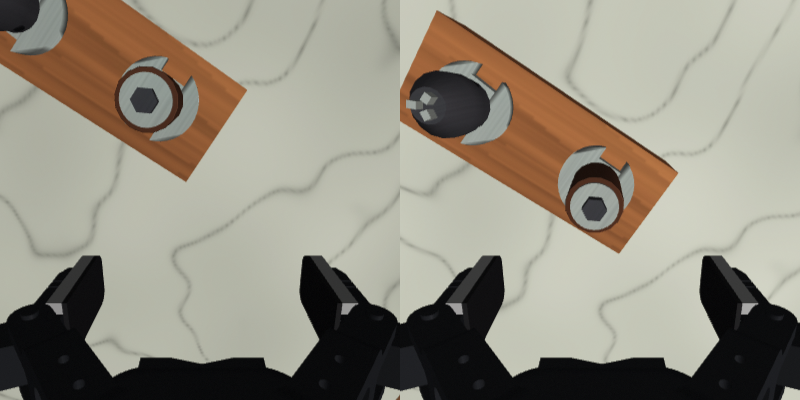

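Wrist views (full px): nut hex at (265,100) in w1 and (314,209) in w2. The slot facing us opens at about (332,158) in w2. I'll triangulate the nut and zoom in on the slot edges.

```bash
python3 - <<'E'
from h import *
import pickle
f=[pickle.load(open(f"w{i}.pkl","rb")) for i in(1,2)]
C=[]
for k,(g,s) in enumerate(zip(f,((265,100),(314,209)))):
    gray=cv2.cvtColor(g["color"],cv2.COLOR_RGB2GRAY)
    m=(gray<110).astype(np.uint8)
    n,l,st,c=cv2.connectedComponentsWithStats(m,connectivity=4);i=l[s[1],s[0]];print(st[i],c[i]);C.append((g,c[i]))
x,e=tri(*C);print("nut",x,e)
a=cv2.resize(f[0]["color"][40:160,230:350],(400,400),interpolation=cv2.INTER_CUBIC)
b=cv2.resize(f[1]["color"][135:255,255:375],(400,400),interpolation=cv2.INTER_CUBIC)
cv2.imwrite("pics/w12c.png",np.hstack([a,b])[:,:,::-1])
E
```

```text
[250  87  29  27 579] [264.08635579  99.72711572]
[302 196  25  25 468] [313.88461538 208.26495726]
nut [ 0.46504798 -0.29726729  0.14411345] [np.float64(4.634994294753671e-05), np.float64(4.634994294737309e-05)]
```

View pics/w12c.png

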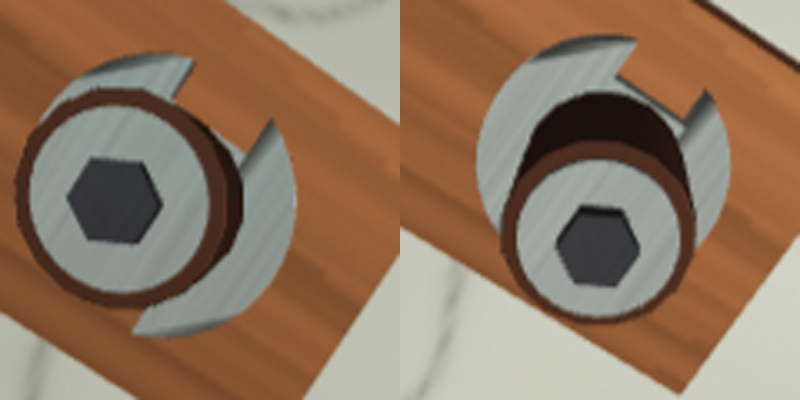

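Zoom: drum slot mouth corners in w2 at crop (634,46) and (711,97), with the inner edge from about (620,84) to (682,128). In w1 they are at about (192,62) and (274,126). Flange rim in w2: left edge at crop x≈477, right edge at x≈731.

```bash
python3 - <<'E'
from h import *
import pickle
f1,f2=[pickle.load(open(f"w{i}.pkl","rb")) for i in(1,2)]
u1=lambda p:(230+p[0]*.3,40+p[1]*.3)
u2=lambda p:(255+(p[0]-400)*.3,135+p[1]*.3)
P=[]
for a,b in(((192,62),(634,46)),((274,126),(711,97)),((243,177),(682,130))):
    x,e=tri((f1,u1(a)),(f2,u2(b)));P.append(x);print(x.round(4),e[0].round(4),plane(f1,u1(a),.074)[:2].round(4),plane(f2,u2(b),.074)[:2].round(4))
# flange circle from rim points w2 and w1 at .074
for f,u,pts in((f2,u2,[(477,150),(731,160),(720,205),(490,105),(495,225),(714,100),(560,47),(634,50)]),(f1,u1,[(296,200),(276,130),(285,250),(250,300),(200,328),(140,333),(190,60),(75,82)])):
    q=np.array([plane(f,u(p),.074)[:2] for p in pts])
    s=np.linalg.lstsq(np.c_[2*q,np.ones(len(q))],(q**2).sum(1),rcond=None)[0];print("circle",s[:2],np.sqrt(s[2]+s[:2]@s[:2]))
ax=np.array([.465,-.2973])
for f,u,a,b in((f1,u1,(192,62),(274,126)),(f2,u2,(634,46),(711,97))):
    m=(plane(f,u(a),.074)+plane(f,u(b),.074))[:2]/2-ax;print("slot yaw",np.degrees(np.arctan2(m[1],m[0])),np.linalg.norm(m))
d=P[1]-P[0];print("perp yaw",np.degrees(np.arctan2(d[0],-d[1]))*-1, np.linalg.norm(d))
# dogs from top
t=cam("top");A=plane(t,(217,196.8),.099);B=plane(t,(205.5,220.2),.099);d=A-B;print("dogs",A,B,(A+B)/2,np.degrees(np.arctan2(d[1],d[0])),np.linalg.norm(d))
print(r.observe()["ee_pos"],f2["fx"])
E
```

```text
[ 0.4985 -0.2919  0.0721] 0.0003 [ 0.4986 -0.2924] [ 0.4986 -0.2916]
[ 0.4938 -0.317   0.069 ] 0.0002 [ 0.4934 -0.3171] [ 0.4947 -0.3164]
[ 0.4796 -0.3147  0.0581] 0.001 [ 0.4789 -0.3149] [ 0.4832 -0.3132]
circle [ 0.464609   -0.29786976] 0.034828934334171176
circle [ 0.46508125 -0.2976727 ] 0.03446228421579061
slot yaw -13.435986915341568 0.03190309188583725
slot yaw -11.985645574621138 0.03234740626708935
perp yaw 10.631108080607456 0.02565992701300063
dogs [0.57259774 0.18719668 0.099     ] [0.52105491 0.21106774 0.099     ] [0.54682633 0.19913221 0.099     ] -24.850300494982985 0.056802209742195554
[ 0.4700912  -0.30071768  0.4046204 ] 336.8349043507781
```

Drum axis ≈ (0.4649, −0.2975), slot yaw ≈ −12°; dogs' yaw ≈ −25°. Descend and grip.

Call:
nudge_tcp([
  [[-0.0034,-0.0051,0.02],[0,0,0],0.085],
  [[0,0,0.034],[0,0,0],0.085],
  [[0,0,0.034],[0,0,0],0.085],
  [[0,0,0.034],[0,0,0],0.085],
  [[0,0,0.0155],[0,0,0],0.085],
  [[0,0,0],[0,0,0],0.085],
  [[0,0,0],[0,0,0],0.085],
  [[0,0,0],[0,0,0],0.085],
], grip_force=80)

```text
time: 2.23
ee_pos: [0.4658, -0.297, 0.2693]
eef_rot: [3.068, 0.666, 0.003]
wrist_force: [-0.7, 0.6, 0.6]
gripper_width: 0.0849
grip_force: 0.0
```

Call:
nudge_tcp([
  [[0,0,0],[0,0,0],0.03],
  [[0,0,0],[0,0,0],0.03],
  [[0,0,0],[0,0,0],0.03],
  [[0,0,0],[0,0,0],0.03],
  [[0,0,0],[0,0,0],0.03],
  [[0,0,0],[0,0,0],0.03],
  [[0,0,0],[0,0,0],0.03],
  [[0,0,0],[0,0,0],0.03],
], grip_force=80)

```text
time: 2.9
ee_pos: [0.4661, -0.2961, 0.2688]
eef_rot: [3.068, 0.668, 0.003]
wrist_force: [0.0, 0.2, 5.5]
gripper_width: 0.0428
grip_force: 81.9
```

Call:
nudge_tcp([
  [[0,0,-0.015],[0,0,0],0.03],
  [[0,0,-0.03],[0,0,0],0.03],
  [[0,0,-0.04],[0,0,0],0.03],
  [[0,0,-0.04],[0,0,0],0.03],
  [[0,0,-0.03],[0,0,0],0.03],
  [[0,0,0],[0,0,0],0.03],
  [[0,0,0],[0,0,0],0.03],
])

```text
time: 3.48
ee_pos: [0.466, -0.296, 0.4235]
eef_rot: [3.067, 0.668, 0.003]
wrist_force: [0.1, 0.9, -5.5]
gripper_width: 0.0424
grip_force: 82.1
```

```bash
python3 - <<'E'
from h import *
f=cam("top");g=cam("wrist")
s=cam("scene")
c=np.zeros((400,800,3),np.uint8);c[:,:400]=g["color"][:,120:520];c[:280,400:]=s["color"][110:390,20:420]
cv2.imwrite("pics/l.png",c[:,:,::-1])
E
```

```text
(no output)
```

View pics/l.png

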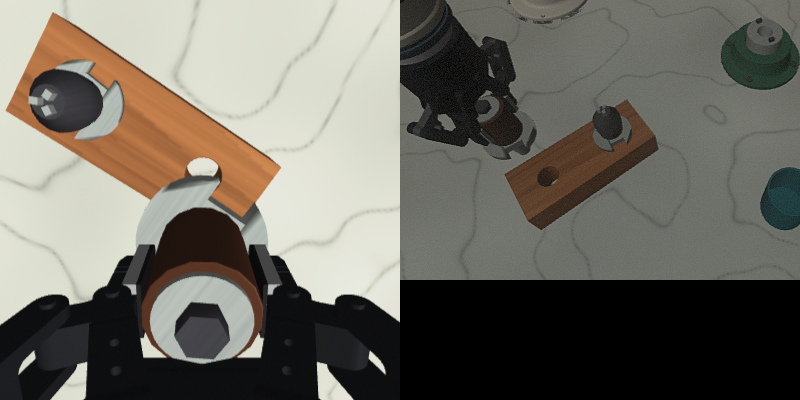

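Drum is held upright (its flange slot visible in the wrist view at about (355,205) full px), hole empty and chuck still standing. Next I carry it to a viewpoint short of the spindle.

Call:
nudge_tcp([
  [[0.008,-0.017,-0.015],[0,0,0],0.03],
  [[0.0125,-0.027,0],[0,0,0],0.03],
  [[0.016,-0.035,0],[0,0,0],0.03],
  [[0.016,-0.035,0],[0,0,0],0.03],
  [[0.016,-0.035,0],[0,0,0],0.03],
  [[0.016,-0.035,0],[0,0,0],0.03],
  [[0.016,-0.035,0],[0,0,0],0.03],
  [[0.016,-0.035,0],[0,0,0],0.03],
  [[0.016,-0.035,0],[0,0,0],0.03],
  [[0.016,-0.035,0],[0,0,0],0.03],
  [[0.016,-0.035,0],[0,0,0],0.03],
  [[0.0125,-0.027,0],[0,0,0],0.03],
  [[0.008,-0.017,0],[0,0,0],0.03],
  [[0,0,0],[0,0,0],0.03],
  [[0,0,0],[0,0,0],0.03],
  [[0,0,0],[0,0,0],0.03],
])

```text
time: 4.97
ee_pos: [0.4667, 0.1471, 0.4353]
eef_rot: [3.069, 0.668, -0.005]
wrist_force: [-0.1, 0.7, -4.8]
gripper_width: 0.0424
grip_force: 82.5
```

```bash
python3 - <<'E'
from h import *
import pickle
g=cam("wrist");pickle.dump(g,open("s1.pkl","wb"))
c=cv2.resize(g["color"],(800,500),interpolation=cv2.INTER_CUBIC)
cv2.imwrite("pics/s1.png",c[:,:,::-1])
E
```

```text
(no output)
```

View pics/s1.png

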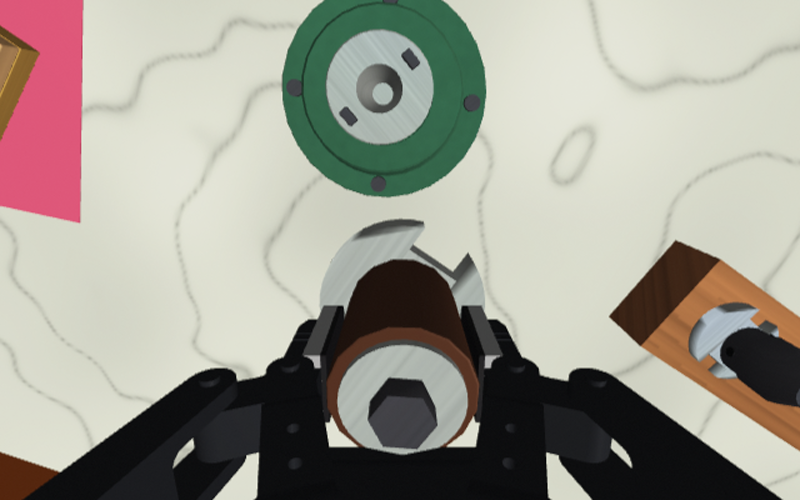

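Wrist view (scaled ×1.25): dogs at (410,59) and (348,117), nose centre at about (380,87), drum slot mouth corners at (424,230) and (471,262), nut hex at (403,412). Everything needed is in one view.

```bash
cat > sp.py <<'E'
from h import *
import pickle
g=pickle.load(open("s1.pkl","rb"));t=cam("top");s=r.observe()
gray=cv2.cvtColor(g["color"],cv2.COLOR_RGB2GRAY)
def comp(m,p):
    n,l,st,c=cv2.connectedComponentsWithStats(m.astype(np.uint8),connectivity=4);i=l[p[1],p[0]];return st[i],c[i]
D=[]
for p in((328,47),(278,94)):
    st,c=comp(gray<100,p);print(st,c);D.append(c)
tt=[(217,196.8),(205.5,220.2)]
for a,b in zip(D,tt):print("tri",tri((g,a),(t,b)))
A,B=[plane(g,c,.099) for c in D];d=A-B
print("dogs",(A+B)/2,np.linalg.norm(d),"yaw",np.degrees(np.arctan2(d[1],d[0])))
zu=s["ee_pos"][2]-.2068
st,c=comp(gray<100,(322,330));print(st,c)
nut=plane(g,c,zu+.083);print("nut axis",nut)
T=R.from_rotvec(s["eef_rot"]).as_matrix();print("tool z",T[:,2],"nut in tool",T.T@(nut-s["ee_pos"]))
L,Rr=[plane(g,(x*.8,y*.8),zu+.012) for x,y in((424,231),(471,263))]
m=(L+Rr)/2-nut;print("slot yaw",np.degrees(np.arctan2(m[1],m[0])),np.linalg.norm(m[:2]),"width",np.linalg.norm(L-Rr),"perp",np.degrees(np.arctan2((Rr-L)[1],(Rr-L)[0]))+90)
q=np.array([plane(g,(x*.8,y*.8),zu+.012)[:2] for x,y in((424,231),(471,263),(320,300),(330,270),(350,243),(380,228),(484,300),(479,280))])
S=np.linalg.lstsq(np.c_[2*q,np.ones(len(q))],(q**2).sum(1),rcond=None)[0];print("circle",S[:2],np.sqrt(S[2]+S[:2]@S[:2]))
E
python3 sp.py
```

```text
[321  39  15  17 139] [327.97122302  46.92805755]
[272  86  14  15 122] [278.30327869  92.78688525]
tri (array([0.57314357, 0.18907977, 0.09070691]), [np.float64(0.0005407748999735722), np.float64(0.000540774899973271)])
tri (array([0.52081301, 0.21240622, 0.09562673]), [np.float64(0.0007109445734002963), np.float64(0.0007109445734002637)])
dogs [0.54597239 0.20062359 0.099     ] 0.05635988169146049 yaw -24.90918644814237
[ 294  302   56   57 2429] [321.6064224  330.50679292]
nut axis [0.46618042 0.1463266  0.31246175]
tool z [-1.47510575e-03 -7.01132644e-04 -9.99998666e-01] nut in tool [-3.58670324e-04 -8.01328558e-05  1.23800749e-01]
slot yaw -13.002361471628108 0.03040709087793208 width 0.023724714393532565 perp -10.160119040123845
circle [0.46446862 0.1456562 ] 0.03438235213548362
```

The manual's scale: turns go in shares of 4 rad. Converting my numbers, 0.1135 rad / 4 = 0.0284.

Call:
nudge_tcp([
  [[0.016,-0.0026,0],[0,0,0],0.03],
  [[0.032,-0.0053,0],[0,0,0],0.03],
  [[0.032,-0.0053,0],[0,0,0],0.03],
  [[0.0155,-0.0026,0],[0,0,0],0.03],
  [[0,0,0],[0,0,0.0284],0.03],
  [[0,0,0],[0,0,0.0284],0.03],
  [[0,0,0.02],[0,0,0],0.03],
  [[0,0,0.03],[0,0,0],0.03],
  [[0,0,0],[0,0,0],0.03],
  [[0,0,0],[0,0,0],0.03],
  [[0,0,0],[0,0,0],0.03],
])

```text
time: 5.98
ee_pos: [0.547, 0.2008, 0.3885]
eef_rot: [-3.126, -0.315, -0.001]
wrist_force: [-0.1, 0.8, -3.1]
gripper_width: 0.0428
grip_force: 82.6
```

```bash
python3 - <<'E'
from h import *
import pickle
s=r.observe();print(s["ee_pos"],s["wrist_force"],R.from_rotvec(s["eef_rot"]).as_matrix().round(4).tolist())
f={n:cam(n) for n in("wrist","scene","top")};pickle.dump(f,open("a.pkl","wb"))
a=cv2.resize(f["wrist"]["color"][120:380,190:450],(400,400),interpolation=cv2.INTER_CUBIC)
b=cv2.resize(f["scene"]["color"][60:210,310:460],(400,400),interpolation=cv2.INTER_CUBIC)
cv2.imwrite("pics/a.png",np.hstack([a,b])[:,:,::-1])
E
```

```text
[0.54704745 0.20078567 0.3884686 ] [-0.09682649  0.80067649 -3.06232169] [[0.9799, 0.1994, 0.0009], [0.1994, -0.9799, 0.0002], [0.0009, -0.0, -1.0]]
```

View pics/a.png

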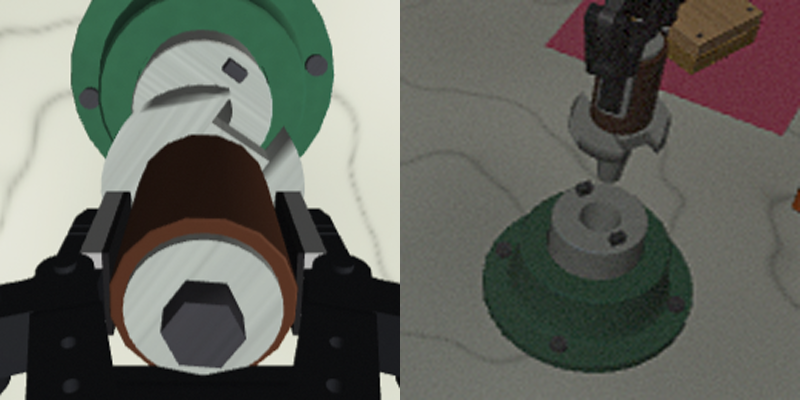

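Slot and near dog are both in view (dog at crop (234,70), slot mouth corners about (230,92) and (291,137)); the shank is over the bore. Quick check of the residual yaw and offset.

```bash
python3 - <<'E'
from h import *
import pickle
g=pickle.load(open("a.pkl","rb"))["wrist"]
u=lambda p:(190+p[0]*.65,120+p[1]*.65)
zu=.3885-.2068
nut=plane(g,u((203,326)),zu+.083)
L,Q=[plane(g,u(p),zu+.012) for p in((230,94),(291,135))]
m=(L+Q)/2-nut;print(nut,"slot",np.degrees(np.arctan2(m[1],m[0])),np.linalg.norm(m[:2]),"perp",np.degrees(np.arctan2((Q-L)[1],(Q-L)[0]))+90,np.linalg.norm(Q-L))
d=plane(g,u((234,70)),.099);print("dog",d)
for c in((.5463,.2003),(.547,.2008)):
    e=d[:2]-c;print(np.degrees(np.arctan2(e[1],e[0])),np.linalg.norm(e))
E
```

```text
[0.54585818 0.19982127 0.2647    ] slot -23.838891816077506 0.03312371840753663 perp -22.77020515887544 0.02496454345552662
dog [0.57252815 0.18906711 0.099     ]
-23.18428562136828 0.028532327035864672
-24.68378525834675 0.028095322737373404
```

Yaw within about 1° and offset within about 1 mm. Lowering.

Call:
nudge_tcp([
  [[0,0,0.02],[0,0,0],0.03],
  [[0,0,0.02],[0,0,0],0.03],
  [[0,0,0.015],[0,0,0],0.03],
  [[0,0,0.01],[0,0,0],0.03],
  [[0,0,0],[0,0,0],0.03],
  [[0,0,0],[0,0,0],0.03],
])

```text
time: 6.63
ee_pos: [0.5469, 0.2015, 0.3229]
eef_rot: [-3.126, -0.317, -0.001]
wrist_force: [0.2, 0.7, -3.8]
gripper_width: 0.0428
grip_force: 82.6
```

Call:
nudge_tcp([
  [[0,0,0.005],[0,0,0],0.03],
  [[0,0,0.005],[0,0,0],0.03],
  [[0,0,0.004],[0,0,0],0.03],
  [[0,0,0],[0,0,0],0.03],
  [[0,0,0],[0,0,0],0.03],
])

```text
time: 7.05
ee_pos: [0.5468, 0.2015, 0.3079]
eef_rot: [3.126, 0.316, -0.001]
wrist_force: [-0.5, 0.1, -3.6]
gripper_width: 0.0424
grip_force: 82.6
```

Call:
nudge_tcp([
  [[0,0,0.003],[0,0,0],0.03],
  [[0,0,0.003],[0,0,0],0.03],
  [[0,0,0],[0,0,0],0.03],
  [[0,0,0],[0,0,0],0.03],
])

```text
time: 7.38
ee_pos: [0.5468, 0.2015, 0.3018]
eef_rot: [3.126, 0.316, -0.001]
wrist_force: [1.5, 0.1, -3.3]
gripper_width: 0.0422
grip_force: 82.6
```

Call:
nudge_tcp([
  [[0,0,0.002],[0,0,0],0.03],
  [[0,0,0.002],[0,0,0],0.03],
  [[0,0,0],[0,0,0],0.03],
  [[0,0,0],[0,0,0],0.03],
])

```text
time: 7.72
ee_pos: [0.5468, 0.2015, 0.298]
eef_rot: [3.126, 0.316, -0.0]
wrist_force: [-0.1, 0.1, -5.7]
gripper_width: 0.0424
grip_force: 82.6
```

Past the dog tops with no contact force. Going on to contact.

Call:
nudge_tcp([
  [[0,0,0.001],[0,0,0],0.03],
  [[0,0,0.001],[0,0,0],0.03],
  [[0,0,0],[0,0,0],0.03],
  [[0,0,0],[0,0,0],0.03],
])

```text
time: 8.05
ee_pos: [0.5468, 0.2015, 0.2969]
eef_rot: [-3.125, -0.316, -0.001]
wrist_force: [-1.5, 0.7, 0.4]
gripper_width: 0.0425
grip_force: 83.3
```

Call:
nudge_tcp([
  [[0,0,0.001],[0,0,0],0.03],
  [[0,0,0],[0,0,0],0.03],
  [[0,0,0],[0,0,0],0.03],
])

```text
time: 8.3
ee_pos: [0.5467, 0.2015, 0.2968]
eef_rot: [-3.125, -0.317, -0.002]
wrist_force: [-3.8, -0.4, 5.2]
gripper_width: 0.0424
grip_force: 83.5
```

Firm contact at TCP z 0.297, which matches home. Release and retreat.

Call:
nudge_tcp([
  [[0,0,0],[0,0,0],0.05],
  [[0,0,0],[0,0,0],0.06],
  [[0,0,0],[0,0,0],0.085],
  [[0,0,0],[0,0,0],0.085],
  [[0,0,0],[0,0,0],0.085],
  [[0,0,0],[0,0,0],0.085],
  [[0,0,0],[0,0,0],0.085],
  [[0,0,0],[0,0,0],0.085],
])

```text
time: 8.97
ee_pos: [0.5469, 0.2015, 0.2951]
eef_rot: [-3.126, -0.316, 0.0]
wrist_force: [-0.1, 0.6, -0.1]
gripper_width: 0.0853
grip_force: 0.0
```

Call:
nudge_tcp([
  [[0,0,-0.015],[0,0,0],0.085],
  [[0,0,-0.03],[0,0,0],0.085],
  [[0,0,-0.035],[0,0,0],0.085],
  [[0,0,-0.035],[0,0,0],0.085],
  [[-0.03,0,-0.01],[0,0,0],0.085],
  [[-0.04,0,0],[0,0,0],0.085],
  [[-0.03,0,0],[0,0,0],0.085],
  [[0,0,0],[0,0,0],0.085],
  [[0,0,0],[0,0,0],0.085],
  [[0,0,0],[0,0,0],0.085],
])

```text
time: 9.8
ee_pos: [0.449, 0.1815, 0.4204]
eef_rot: [-3.125, -0.317, -0.002]
wrist_force: [0.7, 0.1, -0.4]
gripper_width: 0.085
grip_force: 0.0
```

```bash
python3 - <<'E'
from h import *
import pickle
f={n:cam(n) for n in("wrist","scene","top")};pickle.dump(f,open("e.pkl","wb"))
a=cv2.resize(f["wrist"]["color"][0:240,200:440],(400,400),interpolation=cv2.INTER_CUBIC)
b=cv2.resize(f["scene"]["color"][70:310,120:460],(400,282),interpolation=cv2.INTER_CUBIC)
c=np.zeros((400,800,3),np.uint8);c[:,:400]=a;c[:282,400:]=b
cv2.imwrite("pics/e.png",c[:,:,::-1])
E
```

```text
(no output)
```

View pics/e.png

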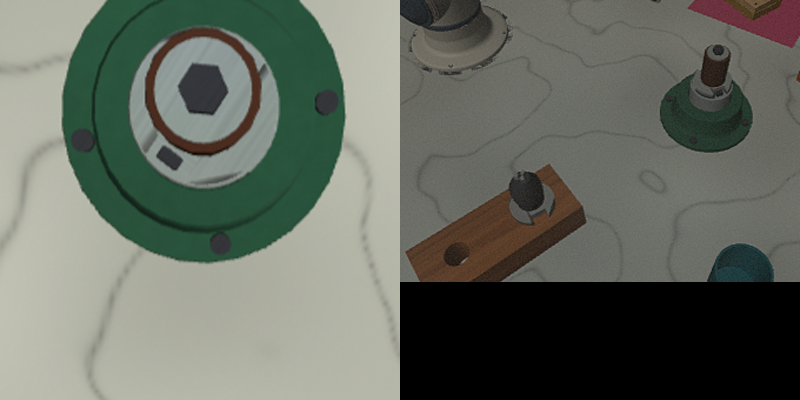

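The dog at crop (169,157) sits inside the flange slot, the drum stands upright on the nose, and the chuck is still in the rack. Contact height gives the flange at 0.090, i.e. home.

```bash
python3 -c "
from bench import r, viewer
print(r.job_done())"
```

```text
the job is handed in; nothing more can be done
None
```

The sanding drum is seated in the bench spindle with its slots over the dogs, and it has been released. It looks fully home: contact came at the expected home height and a dog is visible in its slot. The chuck is still standing in the rack, and the job was handed in at about 10 s, with no verdict printed.

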